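# Gauge a shoe last and lock the reading

## Robot

A 6-joint arm with a two-finger parallel gripper is mounted at the origin on the work surface. World frame = base frame: x ahead of the robot, y to its left, z up, the work surface at z = 0. Lengths are in m, angles in rad, forces in N, time in s.
With the tool pointing down it reaches from about 0.325 to 0.75 m from the base axis. Payload 7.6 kg.
Tool frame: the origin (TCP) lies midway between the tips of the shut fingers; the grasp point (between the pads) lies tcp_to_grasp behind it (tcp_to_grasp is the distance from the TCP to the grasp point, in m); z points along the fingers, y is the line along which they close (so a half turn about z gives the same grasp; the last joint's range is limited). The gripper opens to 85 mm and grips with 20 to 120 N. Pads are 22 mm wide; open, the fingers measure 114 mm over their backs; the gripper's body (76 mm by 85 mm) begins 54 mm behind the grasp point. The pads swing forward as they close: fully open they stand 13 mm farther back than shut.
Start: joints at [-1.353, 0.052, 1.401, -0, 1.689, -0.07], TCP at [0.149, -0.503, 0.231] pointing down, gripper open.
Joint ranges: [-2.9, 2.9], [-0.91, 2.17], [0.12, 2.37], [-1.06, 4.2], [0.26, 2.73], [-2.93, 2.93]. Speed limits (rad/s): [2.57, 2.57, 3.01, 3.14, 3.14, 3.14].

## Interface

Orientations are given as a 3x3 rotation matrix whose columns are the frame's x, y, z axes.
In Python, from cell import * gives the robot as it stands.
- The arm moves only by the tool move_arm, never from a script. Its argument "rows" is a list of rows, each a list of 2 entries, a list of its own where there are three numbers: the shift along the world's x, y, z in mm, then the turn about the world's z in rad. A call has 1 to 8 rows; each row shifts and turns the commanded pose from where the row before left it; what a row does not reach is not made up. A row lasts 1/10 s, in which the tool goes at most 50 mm and 8.59 degrees, less where a joint would pass 70% of its speed; a pose out of reach is approached as far as the arm can. A call is refused whole if a number of a shift passes 50 or a number of a turn 0.15, either way. A call with a gripper value outside its range is refused whole. "fingers" is the closure in counts, from 0 (fully open) to 255 (shut), set as the call begins (left out, the last holds). The fingers move at their own pace and stop on an object; the grip force is fixed at half the most. Time passes only in rows, so rows that do not move let the fingers close. It gives the time, the measured TCP pose, the force, the opening and the grip force at its end, in the units of the state.
- read_state(): the state, without advancing time (a new reading comes with each control period).
- read_camera(name): name is "side" or "top"; returns the picture (420x560x3 uint8, blue, green, red); there is no depth.
- calibration(name): a dict with "mtx" (3x3 intrinsics, pixels), "dist" ([k1, k2, p1, p2, k3] as OpenCV has them; the pictures are not rectified), "position" and "attitude" of the camera in the world. Camera axes: x right, y up, looking along -z (the intrinsics and any distortion apply to the point x, -y, -z); pixel columns grow to the right and rows downward; lengths in m; the calibration is good to about 2 mm. A picture is of the moment at which its call begins. calibration takes no time and is no camera call.
- close_job(): hands the job in; it is judged then, once.
Trained networks look in the newest picture that a camera, given by its name, has taken for a name from the list of things; names that differ only in an ending like _2 or _b are one class to them, and where a whole thing is asked for, a point or a joint stands for the part that bears it (a point fixed in the world has none). Each returns a list of dicts, best first, with "score" (0 to 1); they miss things now and then, are a little off and sometimes report something else, mostly with a low value. They report only what shows in the picture. A call takes as long as a camera call.
- search_frame(camera, target): "rect" ([left, top, right, bottom] in pixels, round what is visible of it).
- trace(camera, target): "region" (420x560 bool, what is visible of it) and "rect" ([left, top, right, bottom] in pixels, round what is visible of it).
The state is a dict: "time_s": time; "joints": joint angles; "dq": joint speeds; "joint_torque": joint torques, N m; "position": TCP position; "tcp_rot": TCP orientation; "force": force on the tool from outside, world axes, zero at the start; "torque": the same for the moment, N m; "finger_gap": finger opening in m; "grasp_force": force on a finger pad.
Only numpy, scipy, OpenCV 4.12 (cv2) and the standard library are available. Lean on these libraries where they do the work, as an engineer would, in place of code of your own. Each camera call takes 0.05 s, during which the arm holds its last target. There are 200 camera calls.

## Task

Measure the blue shoe last on the length gauge: set it down gently on the gauge's bed, sole down and straight along the middle, heel at the fixed heel stop and toe towards the sliding carriage. Then squeeze the carriage's orange lock tab and, keeping it squeezed, slide the carriage up to the toe without ramming it until the last sits snug with no gap at heel or toe, and let go of the tab so the carriage stays locked there. Leave the yellow last, the hammer, the thread spool and the knife where they lie.

Things in the scene. Friction and masses are not known exactly. Their poses are not given: they have to be found in the camera images.
- blue_last_mid (a point): The blue plastic shoe last: a rigid foot-shaped form, 250 mm long, 89 mm wide at the ball, 95 mm tall, about 0.45 kg, standing on its flat sole. This point is half-way along it, on its centre line, 47.5 mm above the sole. x points from heel to toe, z up.
- blue_last_grip (a point): Place to grip the blue last from above: in the tall cone over its heel half, 28 mm heelwards of the mid point, 78 mm above the sole. The cone's top is 95 mm above the sole, flat to 77 mm heelwards of here, sloping down from here to the toe. Across (y) it is 41 mm wide at the top, 46 mm here, 52 mm at 60 mm above the sole. It balances 11 mm toewards of here. Axes as for the mid point.
- blue_last_heel (a point): Rearmost point of the blue last's heel, 125 mm heelwards of the mid point, 25 mm above its sole. Axes as for the mid point.
- blue_last_toe (a point): Foremost point of the blue last's toe, 125 mm toewards of the mid point, 16 mm above its sole. Axes as for the mid point.
- heel_stop (a point): Length gauge: an aluminium bed 480 x 100 mm fixed to the bench, top 18 mm above it, white scale on one edge. This point: on the inner face of the heel stop (upright plate 74 mm wide, 56 mm tall, at the bed's heel end), on the bed's middle line at bed height. x runs along the bed from heel stop to carriage, y across, z up. The last stands on the +x side.
- toe_plate (a point): Middle of the carriage's upright toe plate (grey, black face, 74 mm wide, top 48 mm above the bed), on its face that looks at the heel stop, at bed height. Axes as for the heel stop: the last's toe meets this face from the -x side.
- carriage_grip (a point): Squeeze grip of the carriage, 46 mm behind the toe plate's face (+x), on the bed's middle line, 70 mm above the bed. A fixed upright aluminium lug (28 mm along x, top 88 mm above the bed) has its outer face 17.5 mm to the -y side; the orange tab's outer face is 26.5 mm to the +y side when free, 17 mm when fully squeezed. Pinch lug and tab together along y, from above. Axes as for the heel stop.
- carriage (a joint): Slide of the carriage along the bed: the distance between heel stop face and toe plate face is 0.210 m plus this value; 0 to 0.135 m, growing away from the heel stop. With the tab free a spring brake holds it (up to about 15 N); with the tab squeezed it slides with 2 to 3 N.
- lock_tab (a joint): Orange lock tab, a sprung lever 28 mm wide along the bed, hinged at its foot, top 88 mm above the bed: about 0 rad free (locked), 0.15 rad squeezed to its stop (9.5 mm at grip height, towards the lug). It needs about 8 N to start and 10 N at its stop; the brake is off from about 0.05 rad. Squeeze with 15 to 30 N; it springs back when let go.
- yellow_last: A yellow last, 236 mm long, 84 mm wide, 90 mm tall, standing on its sole; origin under its middle. To be left alone.
- hammer: Shoe hammer with a black handle, 240 mm long, lying flat, 33 mm high; origin under its middle. To be left alone.
- spool: Upright spool of tan thread, 64 mm across, 60 mm tall; origin under its middle. To be left alone.
- cutter: Orange snap-off knife, 150 mm long, 19 mm high, lying on the green cutting mat; origin under its middle. To be left alone.

How it is judged:
By the outcome, as a careful person would: the job done as asked, in the order asked, and still so for the second after the job is handed in, with the robot touching nothing.
It also fails if it takes over 58 s, if anything falls off the work surface, if the arm or the gripper's body presses on something with over 40 N, if the wrist force passes 120 N, or if a joint passes its speed limit or range.

## Working session

There is one attempt and no reset: what is moved stays moved. The work goes in short steps, Python scripts to look and compute and a tool call to move; the robot and the scene stay as the last step left them, time stands still between calls to the robot, and variables do not carry over. Pictures are saved under pics/ and viewed, at most 10 in all, crops included, and the job is handed in when it is done.

Besides the shell and the picture viewer there is one more tool, called after "Request:" as name([rows], argument=value, ...), one row to a line, values as JSON. move_arm: Moves the arm, as the interface text tells. Its arguments: {"type":"object","properties":{"rows":{"type":"array"},"fingers":{"type":"number"}},"required":["rows"]}

```bash
mkdir -p pics
python3 - <<'E'
from cell import *
import cv2,numpy as np
for n in("top","side"):
    cv2.imwrite(f"pics/{n}0.png",read_camera(n))
    c=calibration(n);print(n,c)
s=read_state();print(s)
try:
    import cell;print([k for k in dir(cell) if k[0]!='_'])
except Exception as e:print(e)
E
```

```text
top {'mtx': array([[531.74777171,   0.        , 276.21166258],
       [  0.        , 531.74777171, 210.33719243],
       [  0.        ,   0.        ,   1.        ]]), 'dist': array([-0.10158081,  0.        ,  0.        ,  0.        ,  0.        ]), 'position': array([ 0.50122505, -0.03176864,  1.47757612]), 'attitude': array([[-6.60618164e-03,  9.98661632e-01, -5.12962341e-02],
       [-9.99978175e-01, -6.59318788e-03,  4.22520244e-04],
       [ 8.37490472e-05,  5.12979059e-02,  9.98683392e-01]])}
side {'mtx': array([[532.93217925,   0.        , 284.0450385 ],
       [  0.        , 532.93217925, 212.99438384],
       [  0.        ,   0.        ,   1.        ]]), 'dist': array([0.06227389, 0.        , 0.        , 0.        , 0.        ]), 'position': array([0.43424276, 1.13317904, 1.01721712]), 'attitude': array([[-0.99216644,  0.08117357, -0.09495582],
       [-0.12482229, -0.61366348,  0.77963872],
       [ 0.00501514,  0.78538397,  0.61898858]])}
{'time_s': 0.1, 'joints': array([-1.35331512e+00,  5.27968991e-02,  1.40162317e+00,  3.01822319e-06,
        1.68860010e+00, -7.03123579e-02]), 'dq': array([ 4.44438859e-04, -1.26537499e-03, -1.34976984e-03,  4.35421116e-04,
       -6.07726462e-05, -1.58271500e-04]), 'joint_torque': array([ 1.44306119e-03, -3.82581353e+01, -3.60985494e+01, -5.78281060e-05,
        4.76745758e-03,  1.36477479e-05]), 'position': array([ 0.14897319, -0.50314092,  0.23054456]), 'tcp_rot': array([[ 9.58872392e-01,  2.83837353e-01, -3.05088999e-04],
       [ 2.83837498e-01, -9.58871383e-01,  1.39453327e-03],
       [ 1.03279522e-04, -1.42377515e-03, -9.99998981e-01]]), 'force': array([ 0.61323988, -0.03381667, -0.42099178]), 'torque': array([-0.01721429, -0.01362122,  0.07382335]), 'grasp_force': 0.0, 'finger_gap': 0.08566106742513362}
['MotionError', 'calibration', 'close_job', 'read_camera', 'read_state', 'search_frame', 'tcp_to_grasp', 'trace']
```

View pics/top0.png

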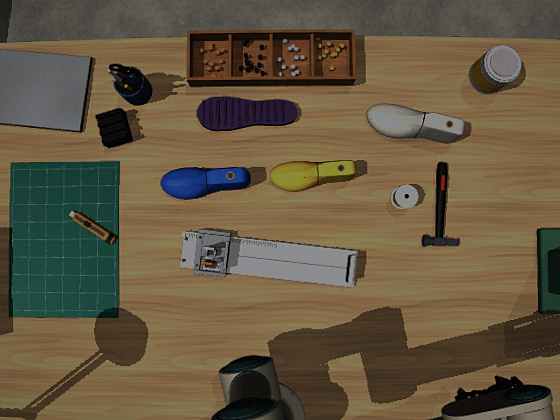

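View pics/side0.png

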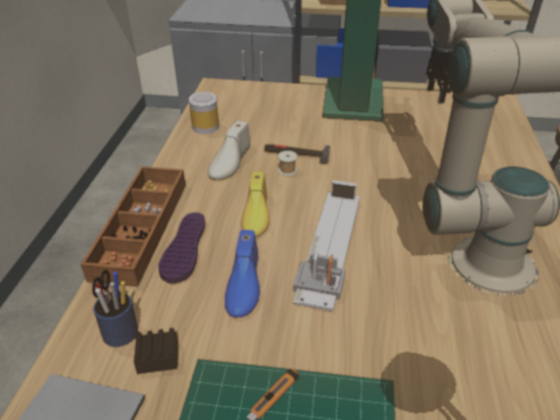

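Top view: the blue last lies at about (205,182) with its toe to the left. The gauge runs from the heel stop at (356,268) to the carriage at about (213,255), so the two are roughly parallel. I'll measure next.

```bash
cat > h.py <<'E'
import numpy as np,cv2
from cell import *
F=np.diag([1.,-1,-1])
def pix2w(n,uv,z):
    c=calibration(n);p=cv2.undistortPoints(np.array(uv,float).reshape(-1,1,2),c["mtx"],c["dist"]).reshape(-1,2)
    d=np.c_[p,np.ones(len(p))]@F@c["attitude"].T
    return c["position"]+d*((np.broadcast_to(z,len(d))-c["position"][2])/d[:,2])[:,None]
def proj(n,P):
    c=calibration(n);q=(np.atleast_2d(P)-c["position"])@c["attitude"]@F
    return cv2.projectPoints(q,np.zeros(3),np.zeros(3),c["mtx"],c["dist"])[0].reshape(-1,2)
E
python3 - <<'E'
from h import *
T=cv2.imread("pics/top0.png");S=cv2.imread("pics/side0.png")
a=cv2.resize(T[150:300,150:370],None,fx=3.6,fy=3.6,interpolation=cv2.INTER_CUBIC)
cv2.imwrite("pics/topz.png",a)
b=cv2.resize(S[170:320,210:370],None,fx=4,fy=4,interpolation=cv2.INTER_CUBIC)
cv2.imwrite("pics/sidez.png",b)
for n in("top","side"):
  read_camera(n)
  for t in("blue_last_mid","toe_plate","lock_tab"):
    for r in trace(n,t)[:2]:
        m=r["region"].astype(np.uint8);ys,xs=np.nonzero(m)
        print(n,t,round(r["score"],2),np.round(r["rect"]),xs.mean().round(1),ys.mean().round(1),m.sum(), [np.round(v,1) for v in cv2.minAreaRect(np.c_[xs,ys].astype(np.float32))])
        np.save(f"{n}_{t}.npy",m)if r["score"]>.5 else 0
print(tcp_to_grasp)
E
```

```text
top blue_last_mid 0.57 [162. 164. 253. 201.] 204.0 180.9 2242 [array([205.5, 179.6]), array([32.2, 89.5]), np.float64(79.8)]
top toe_plate 0.85 [194. 231. 230. 279.] 211.8 251.8 1425 [array([211.6, 252.4]), array([34.5, 46. ]), np.float64(5.2)]
top lock_tab 0.65 [ 69. 211. 116. 243.] 91.4 226.7 445 [array([ 91.6, 226.8]), array([51.3, 10. ]), np.float64(32.0)]
top lock_tab 0.6 [193. 228. 231. 278.] 212.3 252.1 1298 [array([212. , 252.9]), array([33.4, 44.4]), np.float64(7.1)]
side blue_last_mid 0.9 [224. 227. 264. 317.] 243.4 277.1 2346 [array([246.5, 273.6]), array([36.1, 89.2]), np.float64(11.3)]
side toe_plate 0.94 [293. 255. 350. 297.] 320.7 275.9 1576 [array([321. , 274.7]), array([48.8, 40.8]), np.float64(12.1)]
side lock_tab 0.59 [325. 256. 339. 289.] 330.9 274.2 216 [array([332.4, 271.5]), array([11. , 30.8]), np.float64(6.3)]
0.0187
```

View pics/topz.png

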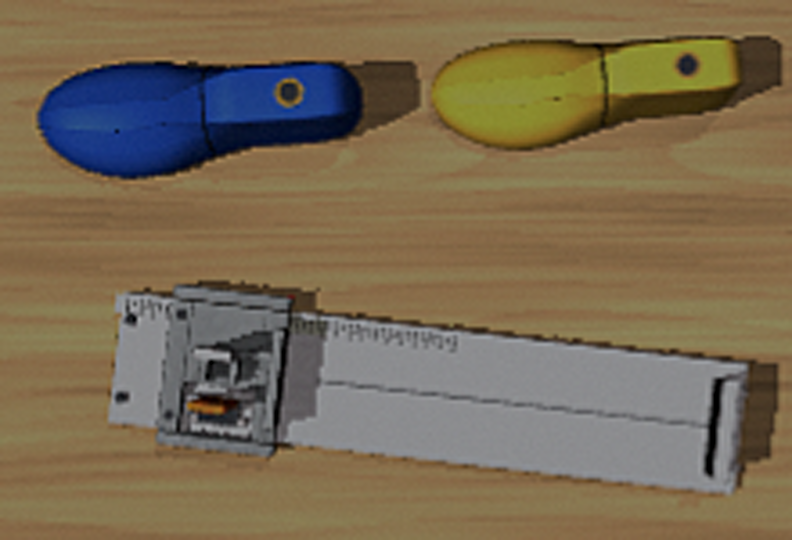

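View pics/sidez.png

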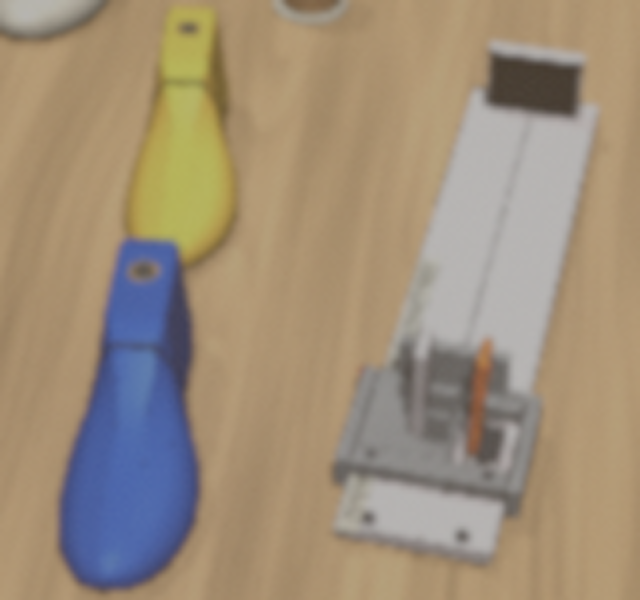

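The zoomed views show the bed's middle line, the black heel-stop face (about (712,430) in the top zoom), and the last's hole, toe (38,118) and heel (362,105).

Run:
```python
from h import *
np.set_printoptions(precision=4,suppress=True)
tz=lambda p:(np.array(p,float)+.5)/3.6-.5+150
sz=lambda p:(np.array(p,float)+.5)/4-.5+[210,170]
B=pix2w("top",tz([(118,292),(108,422),(748,362),(733,492)]),.018);print("bed top\n",B, np.linalg.norm(B[0]-B[2]),np.linalg.norm(B[0]-B[1]))
M=pix2w("top",tz([(325,382),(700,425)]),.018);d=M[0]-M[1];print("mid",M,np.arctan2(d[1],d[0]))
print("stop base top",pix2w("top",tz([(716,378),(707,474)]),.018),"top edge",pix2w("top",tz([(738,376),(712,476)]),.074))
print("stop base side",pix2w("side",sz([(488,105),(576,116)]),.018))
print("bed side",pix2w("side",sz([(333,535),(495,558),(598,104),(474,90)]),.018))
print("plate top edge top", pix2w("top",tz([(293,300),(275,452)]),.066))
print("last top: hole,toe,heel",pix2w("top",tz([(288,92),(38,118),(362,105)]),[.095,.016,.025]))
print("crease",pix2w("top",tz([(206,112)]),.09),pix2w("side",sz([(135,344)]),.09))
print("last side: hole,toe,conerear corners",pix2w("side",sz([(143,270),(115,588),(122,240),(178,242)]),[.095,.016,.095,.095]))
for n in("top","side"):
    m=np.load(f"{n}_blue_last_mid.npy");c=max(cv2.findContours(m,0,1)[0],key=len).reshape(-1,2)
    w=pix2w(n,c,.02);print(n,"extent at z=.02",w.min(0),w.max(0),"max y pt",w[w[:,1].argmax()],"min y",w[w[:,1].argmin()])
```

```text
bed top
 [[ 0.5216  0.2261  0.018 ]
 [ 0.4225  0.2338  0.018 ]
 [ 0.4651 -0.2547  0.018 ]
 [ 0.3664 -0.2421  0.018 ]] 0.4840834363323449 0.09941006716038464
mid [[ 0.4523  0.0679  0.018 ]
 [ 0.4175 -0.2174  0.018 ]] 1.4496433095821615
stop base top [[ 0.4532 -0.23    0.018 ]
 [ 0.3803 -0.2224  0.018 ]] top edge [[ 0.4563 -0.2386  0.074 ]
 [ 0.3834 -0.2187  0.074 ]]
stop base side [[ 0.4495 -0.2317  0.018 ]
 [ 0.3803 -0.2262  0.018 ]]
bed side [[ 0.5204  0.2324  0.018 ]
 [ 0.4194  0.238   0.018 ]
 [ 0.3634 -0.2444  0.018 ]
 [ 0.4616 -0.2504  0.018 ]]
plate top edge top [[0.5144 0.088  0.066 ]
 [0.4026 0.1016 0.066 ]]
last top: hole,toe,heel [[0.6651 0.0888 0.095 ]
 [0.656  0.2889 0.016 ]
 [0.663  0.0385 0.025 ]]
crease [[0.6515 0.1492 0.09  ]] [[0.6573 0.1531 0.09  ]]
last side: hole,toe,conerear corners [[0.6641 0.0872 0.095 ]
 [0.647  0.2899 0.016 ]
 [0.6837 0.0587 0.095 ]
 [0.6461 0.0558 0.095 ]]
top extent at z=.02 [0.609  0.0392 0.02  ] [0.7005 0.2858 0.02  ] max y pt [0.6622 0.2858 0.02  ] min y [0.6769 0.0392 0.02  ]
side extent at z=.02 [ 0.604  -0.0356  0.02  ] [0.7038 0.2948 0.02  ] max y pt [0.6492 0.2948 0.02  ] min y [ 0.6732 -0.0356  0.02  ]
```

Request:
move_arm([
  [[24, 30, 0], 0.09],
  [[24, 30, 0], 0.09],
  [[24, 30, 0], 0.09],
  [[24, 30, 0], 0.09],
  [[24, 30, 0], 0.09],
  [[24, 30, 0], 0.09],
  [[24, 30, 0], 0.09],
  [[24, 30, 0], 0.09],
], fingers=0)

```text
time_s: 1.3
position: [0.3418, -0.2621, 0.2315]
tcp_rot: [[0.531, 0.848, 0.001], [0.848, -0.531, -0.0], [-0.0, 0.001, -1.0]]
force: [0.4, -0.5, -0.9]
finger_gap: 0.0855
grasp_force: 0.0
```

Request:
move_arm([
  [[26, 32, 0], 0.08],
  [[26, 32, 0], 0.08],
  [[26, 32, 0], 0.08],
  [[26, 32, 0], 0.08],
  [[26, 32, 0], 0.08],
  [[26, 32, 0], 0.08],
  [[26, 32, 0], 0.08],
  [[26, 32, 0], 0.077],
])

```text
time_s: 2.1
position: [0.5499, -0.0059, 0.2314]
tcp_rot: [[-0.077, 0.997, 0.0], [0.997, 0.077, -0.0], [-0.0, 0.0, -1.0]]
force: [0.4, -1.2, 0.1]
finger_gap: 0.0857
grasp_force: 0.0
```

Request:
move_arm([
  [[26, 32, 0], 0],
  [[26, 32, 0], 0],
  [[26, 32, 0], 0],
  [[20, 25, 0], 0],
  [[14, 22, 0], 0],
  [[0, 0, 0], 0],
  [[0, 0, 0], 0],
])

```text
time_s: 2.8
position: [0.661, 0.1357, 0.2307]
tcp_rot: [[-0.075, 0.997, -0.001], [0.997, 0.075, -0.0], [-0.0, -0.001, -1.0]]
force: [-1.1, -1.3, 0.6]
finger_gap: 0.0856
grasp_force: 0.0
```

Request:
move_arm([
  [[0, 0, -40], 0],
  [[0, 0, -40], 0],
  [[0, 0, -35], 0],
  [[0, 0, -30], 0],
  [[0, 0, -20], 0],
  [[0, 0, -10], 0],
  [[0, 0, 0], 0],
])

```text
time_s: 3.5
position: [0.6602, 0.1346, 0.0553]
tcp_rot: [[-0.073, 0.997, -0.002], [0.997, 0.073, -0.0], [-0.0, -0.002, -1.0]]
force: [0.6, -0.2, 1.3]
finger_gap: 0.0854
grasp_force: 0.0
```

Request:
move_arm([
  [[0, 0, 0], 0],
  [[0, 0, 0], 0],
  [[0, 0, 0], 0],
  [[0, 0, 0], 0],
  [[0, 0, 0], 0],
  [[0, 0, 0], 0],
  [[0, 0, 0], 0],
], fingers=255)

```text
time_s: 4.2
position: [0.6621, 0.1357, 0.0591]
tcp_rot: [[-0.074, 0.997, 0.004], [0.997, 0.074, 0.0], [0.0, 0.004, -1.0]]
force: [-1.4, -1.3, 6.1]
finger_gap: 0.0495
grasp_force: 60.9
```

Request:
move_arm([
  [[0, 0, 8], 0],
  [[0, 0, 15], 0],
  [[0, 0, 25], 0],
  [[0, 0, 30], 0],
  [[0, 0, 30], 0],
  [[0, 0, 22], 0],
  [[0, 0, 0], 0],
  [[0, 0, 0], 0],
])

```text
time_s: 5.0
position: [0.6609, 0.1356, 0.1861]
tcp_rot: [[-0.074, 0.997, 0.0], [0.997, 0.074, -0.0], [-0.0, 0.0, -1.0]]
force: [-0.5, -0.8, -4.0]
finger_gap: 0.0493
grasp_force: 61.1
```

Run:
```python
from h import *
s=read_state();print(s["position"],s["torque"],s["force"],s["finger_gap"],s["joints"])
a=read_camera("side");b=read_camera("top")
cv2.imwrite("pics/lift.png",np.hstack([cv2.resize(a[110:310,170:370],(400,400)),cv2.resize(b[90:240,130:280],(400,400))]))
```

```text
[0.6609386  0.13558366 0.18611883] [-0.02580327  0.01817475  0.01203151] [-0.49514174 -0.76056912 -3.96679691] 0.04931307584392154 [ 1.47628539e-01  4.98244866e-01  9.60159547e-01 -3.76451495e-05
  1.68306895e+00  7.35916119e-02]
```

View pics/lift.png

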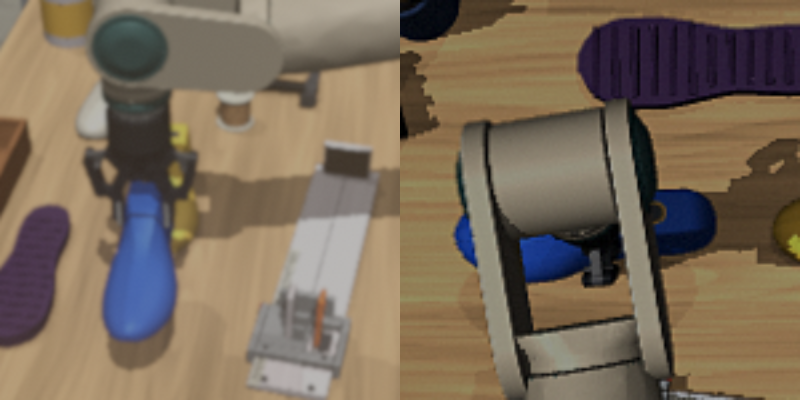

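The last hangs level and squarely in the grip; in the side half its toe is at (138,338) and in the top half the toe is at (457,240) and the hole at (658,212).

Run:
```python
from h import *
np.set_printoptions(precision=4,suppress=True)
dz=.127
t=lambda p:(np.array(p,float)+.5-[400,0])/400*150-.5+[130,90]
P=pix2w("top",t([(457,240),(716,215),(658,212)]),[.016+dz,.025+dz,.095+dz]);print(P)
Q=pix2w("side",(np.array([[138,338.]])+.5)/2-.5+[170,110],.016+dz);print(Q)
g=np.array([.6609,.1356]);w=np.array([-.074,.9973]);v=np.array([-.9973,-.074])
for p in list(P)+list(Q):print("along",(p[:2]-g)@w,"across",(p[:2]-g)@v)
```

```text
[[0.6497 0.2845 0.143 ]
 [0.6703 0.0373 0.152 ]
 [0.6645 0.0854 0.222 ]]
[[0.6407 0.2867 0.143 ]]
along 0.14933454384211634 across 0.0001570744538019284
along -0.09873984471426203 across -0.0020872282272999536
along -0.05034653491326489 across 0.00017461101846705178
along 0.15221651765574729 across 0.00892821923819572
```

Request:
move_arm([
  [[-15, -16, 15], -0.01],
  [[-28, -31, 5], -0.03],
  [[-30, -34, 0], -0.03],
  [[-30, -34, 0], -0.03],
  [[-30, -34, 0], -0.03],
  [[-30, -34, 0], -0.03],
  [[-28, -31, 0], -0.03],
  [[-20, -21, 0], -0.003],
])

```text
time_s: 5.9
position: [0.4477, -0.1008, 0.2047]
tcp_rot: [[0.121, 0.993, -0.003], [0.993, -0.121, 0.0], [-0.0, -0.003, -1.0]]
force: [1.2, -0.3, -4.2]
finger_gap: 0.0494
grasp_force: 61.8
```

Request:
move_arm([
  [[-14, -14, 0], 0],
  [[-7, -8, 0], 0],
  [[0, 0, -20], 0],
  [[0, 0, -30], 0],
  [[0, 0, -30], 0],
  [[0, 0, -20], 0],
  [[0, 0, 0], 0],
  [[0, 0, 0], 0],
])

```text
time_s: 6.7
position: [0.4291, -0.1212, 0.1064]
tcp_rot: [[0.118, 0.993, -0.001], [0.993, -0.118, 0.0], [0.0, -0.001, -1.0]]
force: [0.2, -0.2, -3.6]
finger_gap: 0.0494
grasp_force: 61.9
```

Run:
```python
from h import *
s=read_state();print(s["position"],s["torque"],s["force"],s["finger_gap"],s["joints"])
a=read_camera("side");b=read_camera("top")
cv2.imwrite("pics/pre.png",np.hstack([cv2.resize(a[180:310,260:390],(400,400),interpolation=cv2.INTER_CUBIC),cv2.resize(b[190:320,240:370],(400,400),interpolation=cv2.INTER_CUBIC)]))
```

```text
[ 0.42912207 -0.12116871  0.1063842 ] [-0.032434    0.00513273  0.03658387] [ 0.22072697 -0.229265   -3.61342125] 0.049382997782176 [-3.58104759e-01 -9.40874929e-02  1.79766477e+00  9.03842650e-05
  1.43875988e+00 -2.39534672e-01]
```

View pics/pre.png

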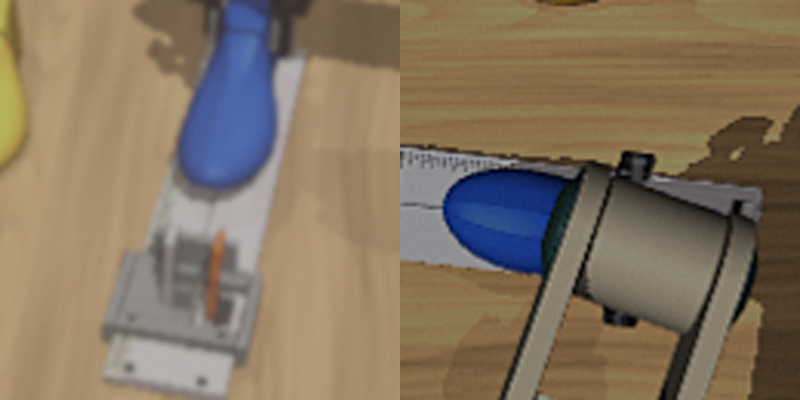

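The last hangs just above the bed. Its toe at (443,205) in the top half sits on the bed's middle line. I'll lower it gently.

Request:
move_arm([
  [[0, 0, -12], 0],
  [[0, 0, -8], 0],
  [[0, 0, -4], 0],
  [[0, 0, -2], 0],
  [[0, 0, -1], 0],
  [[0, 0, 0], 0],
])

```text
time_s: 7.4
position: [0.4291, -0.1214, 0.0794]
tcp_rot: [[0.119, 0.993, 0.0], [0.993, -0.119, -0.0], [0.0, 0.0, -1.0]]
force: [-0.1, 0.2, -3.8]
finger_gap: 0.0491
grasp_force: 61.9
```

Request:
move_arm([
  [[-0.4, -3, 0], 0],
  [[-0.2, -1.5, 0], 0],
  [[-0.1, -0.5, 0], 0],
  [[0, 0, 0], 0],
])

```text
time_s: 7.8
position: [0.4286, -0.1262, 0.0796]
tcp_rot: [[0.119, 0.993, 0.001], [0.993, -0.119, 0.001], [0.001, 0.001, -1.0]]
force: [0.7, 3.1, -2.2]
finger_gap: 0.0492
grasp_force: 62.0
```

Request:
move_arm([
  [[-0.1, -1, 0], 0],
  [[0, 0, 0], 0],
  [[0, 0, 0], 0],
])

```text
time_s: 8.1
position: [0.4286, -0.1264, 0.0797]
tcp_rot: [[0.118, 0.993, 0.001], [0.993, -0.118, 0.002], [0.002, 0.001, -1.0]]
force: [1.6, 6.9, -0.2]
finger_gap: 0.0492
grasp_force: 61.9
```

Request:
move_arm([
  [[-0.1, -1, 0], 0],
  [[0, 0, 0], 0],
  [[0, 0, 0], 0],
])

```text
time_s: 8.4
position: [0.4286, -0.1265, 0.0798]
tcp_rot: [[0.118, 0.993, 0.001], [0.993, -0.118, 0.004], [0.004, 0.001, -1.0]]
force: [1.4, 12.0, 1.5]
finger_gap: 0.0493
grasp_force: 61.8
```

Request:
move_arm([
  [[0.3, 2.7, 0], 0],
  [[0, 0, 0], 0],
  [[0, 0, -1], 0],
  [[0, 0, -0.7], 0],
  [[0, 0, 0], 0],
])

```text
time_s: 8.9
position: [0.4284, -0.126, 0.0776]
tcp_rot: [[0.119, 0.993, 0.0], [0.993, -0.119, -0.0], [-0.0, 0.0, -1.0]]
force: [-0.2, -0.2, -2.3]
finger_gap: 0.0489
grasp_force: 62.0
```

Request:
move_arm([
  [[0, 0, -0.7], 0],
  [[0, 0, 0], 0],
  [[0, 0, 0], 0],
])

```text
time_s: 9.2
position: [0.4286, -0.1259, 0.0771]
tcp_rot: [[0.119, 0.993, 0.0], [0.993, -0.119, -0.0], [-0.0, 0.001, -1.0]]
force: [0.1, -1.5, -1.2]
finger_gap: 0.0492
grasp_force: 62.4
```

Request:
move_arm([
  [[0, 0, -0.6], 0],
  [[0, 0, 0], 0],
  [[0, 0, 0], 0],
])

```text
time_s: 9.5
position: [0.4286, -0.126, 0.0771]
tcp_rot: [[0.119, 0.993, 0.001], [0.993, -0.119, -0.001], [-0.001, 0.001, -1.0]]
force: [-4.6, -1.0, 5.3]
finger_gap: 0.0491
grasp_force: 63.5
```

Request:
move_arm([
  [[0, 0, 0], 0],
  [[0, 0, 0], 0],
  [[0, 0, 0], 0],
  [[0, 0, 0], 0],
  [[0, 0, 0], 0],
], fingers=0)

```text
time_s: 10.0
position: [0.4285, -0.1257, 0.0763]
tcp_rot: [[0.119, 0.993, 0.0], [0.993, -0.119, 0.0], [0.0, 0.0, -1.0]]
force: [0.5, 0.1, 0.3]
finger_gap: 0.0853
grasp_force: 0.0
```

Request:
move_arm([
  [[0, 0, 10], 0],
  [[0, 0, 30], 0],
  [[0, 0, 45], 0],
  [[0, 0, 45], 0],
  [[0, 0, 30], 0],
  [[0, 0, 0], 0],
])

```text
time_s: 10.6
position: [0.4301, -0.1263, 0.2424]
tcp_rot: [[0.119, 0.993, 0.009], [0.993, -0.119, -0.004], [-0.002, 0.01, -1.0]]
force: [-0.3, 0.9, 0.4]
finger_gap: 0.0851
grasp_force: 0.0
```

Run:
```python
from h import *
np.set_printoptions(precision=4,suppress=True)
tz=lambda p:(np.array(p,float)+.5)/3.6-.5+150
sz=lambda p:(np.array(p,float)+.5)/4-.5+[210,170]
s=np.array([.4158,-.2265]);u=np.array([.119,.993]);v=np.array([-.993,.119])
def rep(n,p):print(n,p,(p[:2]-s)@u,(p[:2]-s)@v)
rep("tab top(top)",pix2w("top",tz([(212,402)]),.106)[0])
rep("tab top(side)",pix2w("side",sz([(487,342)]),.106)[0])
rep("lug top(side)",pix2w("side",sz([(421,337)]),.106)[0])
rep("lug top(top)",pix2w("top",tz([(218,352)]),.106)[0])
b=read_camera("side")
cv2.imwrite("pics/placed.png",cv2.resize(b[170:320,260:410],(600,600),interpolation=cv2.INTER_CUBIC))
```

```text
tab top(top) [0.4413 0.1429 0.106 ] 0.36987115692981715 0.01861623721634149
tab top(side) [0.4349 0.1394 0.106 ] 0.36561052105323777 0.02455404138678183
lug top(side) [0.4763 0.1402 0.106 ] 0.3713623670043593 -0.0164815698243941
lug top(top) [0.4771 0.1385 0.106 ] 0.36976182248463474 -0.01738520634795209
```

View pics/placed.png

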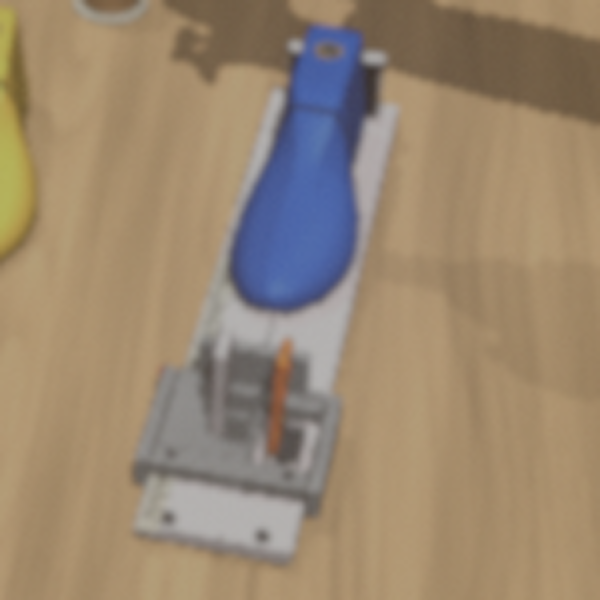

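The last is centred on the bed with its heel at the stop. Next, the carriage grip.

Request:
move_arm([
  [[2, 20, 0], 0],
  [[4, 40, 0], 0],
  [[5, 47, 0], 0],
  [[5, 47, 0], 0],
  [[5, 45, 0], 0],
  [[4, 38, 0], 0],
  [[3, 20, 0], 0],
  [[1, 10, 0], 0],
])

```text
time_s: 11.45
position: [0.4568, 0.1429, 0.2349]
tcp_rot: [[0.116, 0.993, -0.003], [0.993, -0.116, -0.001], [-0.001, -0.003, -1.0]]
force: [1.0, -0.3, -0.6]
finger_gap: 0.0853
grasp_force: 0.0
```

Request:
move_arm([
  [[0, 0, -20], 0],
  [[0, 0, -35], 0],
  [[0, 0, -35], 0],
  [[0, 0, -25], 0],
  [[0, 0, -10], 0],
  [[0, 0, 0], 0],
  [[0, 0, 0], 0],
])

```text
time_s: 12.15
position: [0.4581, 0.1411, 0.1125]
tcp_rot: [[0.119, 0.993, 0.002], [0.993, -0.119, 0.0], [0.0, 0.002, -1.0]]
force: [0.4, 0.1, 0.4]
finger_gap: 0.0858
grasp_force: 0.0
```

Request:
move_arm([
  [[1.5, 0, -20], 0],
  [[0, 0, -14], 0],
  [[0, 0, -8], 0],
  [[0, 0, -3], 0],
  [[0, 0, 0], 0],
])

```text
time_s: 12.65
position: [0.459, 0.1413, 0.0664]
tcp_rot: [[0.119, 0.993, -0.0], [0.993, -0.119, -0.0], [-0.0, 0.0, -1.0]]
force: [0.1, 0.1, -0.6]
finger_gap: 0.085
grasp_force: 0.0
```

Request:
move_arm([
  [[0, 0, 0], 0],
  [[0, 0, 0], 0],
  [[0, 0, 0], 0],
  [[0, 0, 0], 0],
  [[0, 0, 0], 0],
  [[0, 0, 0], 0],
  [[0, 0, 0], 0],
  [[0, 0, 0], 0],
], fingers=255)

```text
time_s: 13.45
position: [0.461, 0.1412, 0.0676]
tcp_rot: [[0.119, 0.993, 0.005], [0.993, -0.119, 0.001], [0.001, 0.005, -1.0]]
force: [14.6, -1.3, -0.9]
finger_gap: 0.0353
grasp_force: 63.9
```

Request:
move_arm([
  [[1.5, -0.2, 0], 0],
  [[1.5, -0.2, 0], 0],
  [[0, 0, 0], 0],
  [[0, 0, 0], 0],
], fingers=145)

```text
time_s: 13.85
position: [0.4605, 0.1412, 0.067]
tcp_rot: [[0.118, 0.993, -0.004], [0.993, -0.118, 0.0], [-0.0, -0.004, -1.0]]
force: [-10.0, -0.0, 10.6]
finger_gap: 0.0369
grasp_force: 8.7
```

Request:
move_arm([
  [[-1.2, 0, 0.5], 0],
  [[0, 0, 0], 0],
  [[0, 0, 0], 0],
], fingers=150)

```text
time_s: 14.15
position: [0.4607, 0.1411, 0.0672]
tcp_rot: [[0.119, 0.993, -0.0], [0.993, -0.119, 0.0], [0.0, -0.0, -1.0]]
force: [1.3, 1.8, 4.5]
finger_gap: 0.0357
grasp_force: 34.8
```

Request:
move_arm([
  [[-0.4, -3, 0], 0],
  [[-0.7, -6, 0], 0],
  [[-1.1, -9, 0], 0],
  [[-1.1, -9, 0], 0],
  [[-1.1, -9, 0], 0],
  [[-0.7, -6, 0], 0],
  [[-0.4, -3, 0], 0],
  [[0, 0, 0], 0],
], fingers=149)

```text
time_s: 14.95
position: [0.4551, 0.095, 0.0671]
tcp_rot: [[0.119, 0.993, -0.0], [0.993, -0.119, -0.001], [-0.001, -0.0, -1.0]]
force: [-0.2, -1.4, 5.4]
finger_gap: 0.0357
grasp_force: 34.6
```

Request:
move_arm([
  [[-0.4, -4, 0], 0],
  [[-0.7, -5, 0], 0],
  [[-0.4, -4, 0], 0],
  [[-0.3, -2, 0], 0],
  [[0, 0, 0], 0],
], fingers=148)

```text
time_s: 15.45
position: [0.4533, 0.0802, 0.0671]
tcp_rot: [[0.119, 0.993, -0.0], [0.993, -0.119, -0.001], [-0.001, -0.0, -1.0]]
force: [-0.3, -0.9, 6.2]
finger_gap: 0.0362
grasp_force: 31.4
```

Run:
```python
from h import *
s=read_state();print(s["position"],s["force"])
a=read_camera("side")
cv2.imwrite("pics/slide.png",cv2.resize(a[170:320,250:400],(600,600),interpolation=cv2.INTER_CUBIC))
```

```text
[0.45327931 0.08024801 0.06713639] [-0.25327821 -0.85247684  6.22570764]
```

View pics/slide.png

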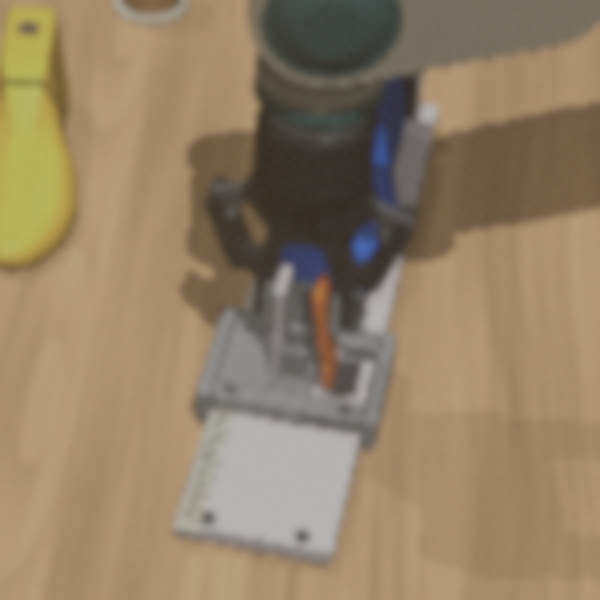

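The carriage travels with the gripper and the tab stays squeezed. I'll make the final approach slowly.

Request:
move_arm([
  [[-0.3, -2, 0], 0],
  [[-0.2, -2, 0], 0],
  [[-0.2, -1.5, 0], 0],
  [[-0.2, -1, 0], 0],
  [[-0.1, -1, 0], 0],
  [[0, 0, 0], 0],
])

```text
time_s: 16.1
position: [0.4524, 0.073, 0.0671]
tcp_rot: [[0.119, 0.993, -0.0], [0.993, -0.119, -0.0], [-0.0, 0.0, -1.0]]
force: [0.3, 0.2, 5.5]
finger_gap: 0.0356
grasp_force: 31.8
```

Request:
move_arm([
  [[-0.1, -1, 0], 0],
  [[-0.1, -1, 0], 0],
  [[0, 0, 0], 0],
])

```text
time_s: 16.4
position: [0.4521, 0.071, 0.0671]
tcp_rot: [[0.119, 0.993, -0.0], [0.993, -0.119, -0.0], [-0.0, -0.0, -1.0]]
force: [0.3, 1.2, 5.8]
finger_gap: 0.0358
grasp_force: 31.6
```

Request:
move_arm([
  [[-0.1, -1, 0], 0],
  [[-0.1, -0.5, 0], 0],
  [[0, 0, 0], 0],
])

```text
time_s: 16.7
position: [0.452, 0.0696, 0.0671]
tcp_rot: [[0.119, 0.993, -0.0], [0.993, -0.119, -0.0], [-0.0, -0.0, -1.0]]
force: [0.0, 0.2, 6.0]
finger_gap: 0.0361
grasp_force: 31.7
```

Request:
move_arm([
  [[-0.1, -1, 0], 0],
  [[0, 0, 0], 0],
  [[0, 0, 0], 0],
])

```text
time_s: 17.0
position: [0.4519, 0.0686, 0.0671]
tcp_rot: [[0.119, 0.993, -0.0], [0.993, -0.119, -0.0], [-0.0, -0.0, -1.0]]
force: [-1.0, 0.8, 6.7]
finger_gap: 0.0362
grasp_force: 31.6
```

Request:
move_arm([
  [[-0.1, -1, 0], 0],
  [[0, 0, 0], 0],
  [[0, 0, 0], 0],
])

```text
time_s: 17.3
position: [0.4517, 0.0676, 0.0671]
tcp_rot: [[0.119, 0.993, -0.0], [0.993, -0.119, -0.0], [-0.0, -0.0, -1.0]]
force: [0.3, 0.2, 6.5]
finger_gap: 0.0365
grasp_force: 31.5
```

Request:
move_arm([
  [[-0.1, -1, 0], 0],
  [[0, 0, 0], 0],
  [[0, 0, 0], 0],
])

```text
time_s: 17.6
position: [0.4516, 0.0669, 0.0671]
tcp_rot: [[0.119, 0.993, -0.0], [0.993, -0.119, 0.0], [0.0, -0.0, -1.0]]
force: [0.2, 1.6, 5.8]
finger_gap: 0.0358
grasp_force: 31.6
```

Request:
move_arm([
  [[-0.1, -1, 0], 0],
  [[0, 0, 0], 0],
  [[0, 0, 0], 0],
])

```text
time_s: 17.9
position: [0.4516, 0.0667, 0.0671]
tcp_rot: [[0.118, 0.993, 0.0], [0.993, -0.118, 0.002], [0.002, -0.0, -1.0]]
force: [1.9, 6.9, 5.6]
finger_gap: 0.0355
grasp_force: 31.8
```

Request:
move_arm([
  [[-0.1, -0.7, 0], 0],
  [[0, 0, 0], 0],
  [[0, 0, 0], 0],
])

```text
time_s: 18.2
position: [0.4516, 0.0666, 0.0671]
tcp_rot: [[0.118, 0.993, 0.001], [0.993, -0.118, 0.003], [0.003, 0.0, -1.0]]
force: [1.7, 9.6, 3.5]
finger_gap: 0.0361
grasp_force: 32.1
```

Request:
move_arm([
  [[0, 0, 0], 0],
  [[0, 0, 0], 0],
  [[0, 0, 0], 0],
  [[0, 0, 0], 0],
  [[0, 0, 0], 0],
], fingers=0)

```text
time_s: 18.7
position: [0.4517, 0.0649, 0.0669]
tcp_rot: [[0.119, 0.993, 0.001], [0.993, -0.119, -0.0], [-0.0, 0.001, -1.0]]
force: [-0.6, -0.4, -0.1]
finger_gap: 0.0856
grasp_force: 0.0
```

Request:
move_arm([
  [[0, 0, 10], 0],
  [[0, 0, 30], 0],
  [[0, 0, 40], 0],
  [[0, 0, 40], 0],
  [[0, 0, 40], 0],
  [[0, 0, 20], 0],
  [[0, 0, 0], 0],
])

```text
time_s: 19.4
position: [0.4528, 0.0652, 0.2513]
tcp_rot: [[0.119, 0.993, 0.008], [0.993, -0.119, 0.0], [0.001, 0.008, -1.0]]
force: [-0.4, 0.4, 0.1]
finger_gap: 0.0852
grasp_force: 0.0
```

Request:
move_arm([
  [[0, -30, 0], 0],
  [[0, -45, 0], 0],
  [[0, -45, 0], 0],
  [[0, -45, 0], 0],
  [[0, -45, 0], 0],
  [[0, -45, 0], 0],
  [[0, -45, 0], 0],
  [[0, -30, 0], 0],
])

```text
time_s: 20.2
position: [0.4505, -0.2673, 0.2453]
tcp_rot: [[0.121, 0.993, -0.002], [0.993, -0.121, 0.001], [0.001, -0.002, -1.0]]
force: [1.0, -0.3, 0.6]
finger_gap: 0.0856
grasp_force: 0.0
```

Run:
```python
from h import *
s=read_state();print(s["time_s"],s["position"],s["force"])
a=read_camera("side");b=read_camera("top")
cv2.imwrite("pics/end.png",np.hstack([cv2.resize(a[170:320,260:410],(400,400),interpolation=cv2.INTER_CUBIC),cv2.resize(b[180:330,220:370],(400,400),interpolation=cv2.INTER_CUBIC)]))
```

```text
20.2 [ 0.45054129 -0.26732209  0.24534438] [ 0.98911857 -0.32901586  0.59564317]
```

View pics/end.png

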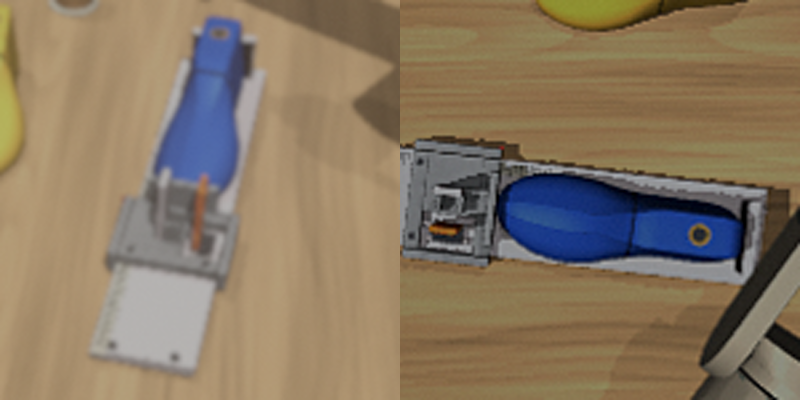

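The last is snug between stop and plate, with its hole at (700,234) and toe at about (498,213) in the top half. Before handing in I'll check how straight it sits.

Run:
```python
from h import *
np.set_printoptions(precision=4,suppress=True)
t=lambda p:(np.array(p,float)+.5-[400,0])/400*150-.5+[220,180]
s=np.array([.4158,-.2265]);u=np.array([.119,.993]);v=np.array([-.993,.119])
P=np.r_[pix2w("top",t([(700,234),(497,208)]),[.113,.034]),pix2w("side",(np.array([[218,33.]])+.5)*150/400-.5+[260,170],.113)]
for p in P:print((p[:2]-s)@u,(p[:2]-s)@v)
# last's blue region: widest lateral extents at ball, from segmentation
for n in("top","side"):
    read_camera(n);r=trace(n,"blue_last_mid")[0];c=np.argwhere(r["region"])[:,::-1]
    w=pix2w(n,c,.05)[:,:2]-s;a=w@u;l=w@v
    for k in(.16,.18,.2,.22):
        q=l[abs(a-k)<.006];print(n,k,q.min().round(4),q.max().round(4),((q.min()+q.max())/2).round(4))
```

```text
0.0523525453915096 -0.0019072741864073562
0.25154625641268824 -0.0016003559688491358
0.05231970606811354 -0.0010415313374763679
top 0.16 -0.0418 0.0426 0.0004
top 0.18 -0.0438 0.0441 0.0002
top 0.2 -0.0426 0.0406 -0.001
top 0.22 -0.0379 0.0348 -0.0015
side 0.16 -0.0376 0.0433 0.0028
side 0.18 -0.0378 0.0466 0.0044
side 0.2 -0.0372 0.0492 0.006
side 0.22 -0.0365 0.0484 0.006
```

Within about 2 mm of centre and straight; toe at 0.251 m. I'm handing it in.

```bash
python3 -c "from cell import *;print(close_job())"
```

```text
the job is handed in; nothing more can be done
None
```

The blue last sits straight on the gauge, within about 2 mm of the middle line, heel at the stop and toe snug against the locked carriage; nothing else was touched, and the job is handed in at about 20 s.

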